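Turn a mortar tile over against the stop

ROBOT

A 6-joint arm with a two-finger parallel gripper is mounted at the origin on the work surface. World frame = base frame: x ahead of the robot, y to its left, z up, the work surface at z = 0. Lengths are in m, angles in rad, forces in N, time in s.
With the tool pointing down it reaches from about 0.35 to 0.975 m from the base axis. Payload 4.9 kg.
Tool frame: the origin (TCP) lies at the centre of the arm's flange, where the gripper is bolted on; the fingertips stand 173 mm ahead of it and the grasp point (between the pads) lies 155 mm ahead of it (env.tip_extent is the distance from the TCP to the fingertips, in m); z points along the fingers, y is the direction in which the jaws open and shut (so a half turn about z gives the same grasp; the last joint's range is limited). The gripper opens to 85 mm and grips with 20 to 120 N. Pads are 22 mm wide; open, the fingers measure 114 mm over their backs; the gripper's body (76 mm by 85 mm) begins 54 mm behind the grasp point. The pads swing forward as they close: fully open they stand 13 mm farther back than shut.
Start: joints at [-1.235, 0.053, 1.613, -0, 1.476, -0.119], TCP at [0.275, -0.561, 0.405] pointing down, gripper open.
Joint ranges: [-3.01, 3.01], [-1.01, 2.22], [0.06, 2.58], [-1.02, 4.17], [0.09, 2.62], [-3.14, 3.14]. Speed limits (rad/s): [2.57, 2.57, 3.14, 3.14, 3.14, 3.14].

INTERFACE

Orientations are given as a rotation vector (axis times angle).
In Python, from workcell import observe, viewer, env, models gives the robot as it stands.
- The arm moves only by the shell command python3 -m inch 'ROWS' [OPENING]. ROWS is JSON, one flat list of numbers, 4 for each row, row after row: the shift along the tool's x, y, z in mm, then the turn about the tool's z in degrees. A call has 1 to 12 rows; each row shifts and turns the commanded pose from where the row before left it, along the tool's axes as they then stand; what a row does not reach is not made up. A row lasts 1/8 s, in which the tool goes at most 62.5 mm and 10.7 degrees, less where a joint would pass 70% of its speed; a pose out of reach is approached as far as the arm can. A call is refused whole if a number of a shift passes 62.5 or a number of a turn 10.7, either way. A call with a gripper value outside its range is refused whole. OPENING is the closure, from 0 (fully open) to 1 (shut), set as the call begins (- or left out, the last holds). The fingers move at their own pace and stop on an object; the grip force is fixed at half the most. Time passes only in rows, so rows that do not move let the fingers close. It gives the time, the measured TCP pose, the force and the opening at its end, in the units of the state.
- observe(): the state, without advancing time (a new reading comes with each control period).
- viewer.snapshot(name): name is "scene" or "top"; returns a dict with "color" (384x512x3 uint8, red, green, blue), "intrinsics" (3x3 intrinsics, pixels), "rvec" (rotation vector, rad) and "tvec" (3), from world to camera coordinates, as OpenCV has them. Camera axes: x right, y down, z forward; pixel columns grow to the right and rows downward; lengths in m; the calibration is good to about 2 mm. A picture is of the moment at which its call begins. There is no depth.
- env.sign_off(): hands the job in, once; it reports no verdict.
Trained networks look in the newest picture that a camera, given by its name, has taken for a name from the list of things; names that differ only in an ending like _2 or _b are one class to them, and where a whole thing is asked for, a point or a joint stands for the part that bears it (a point fixed in the world has none). Each returns a list of dicts, best first, with "score" (0 to 1); they miss things now and then, are a little off and sometimes report something else, mostly with a low value. They report only what shows in the picture. A call takes as long as a camera call. They do not tell look-alikes from the thing itself.
- models.regions_of(camera, thing): "pixels" (384x512 bool, what is visible of it) and "extent" ([left, top, right, bottom] in pixels, round what is visible of it).
- models.place_of(camera, thing): "location" ([column, row] in pixels: a listed point, or the origin of a listed thing).
The state is a dict: "time_s": time; "joints": joint angles; "qvel": joint speeds; "tau": joint torques, N m; "eef_pos": TCP position; "tcp_rot": TCP orientation; "contact_force": force on the tool from outside, world axes, zero at the start; "moment": the same for the moment, N m; "finger_gap": finger opening in m.
Only numpy, scipy, OpenCV 4.12 (cv2) and the standard library are available. Lean on these libraries where they do the work, as an engineer would, in place of code of your own. Each camera call takes 0.05 s, during which the arm holds its last target.

TASK

Turn the mortar tile over on its steel stand without picking it up: push it with the fingertips along the plate against the white stop until its far edge climbs the stop and the tile leans there, tipped up steeply on its near edge for a moment. Then reach over the stop and push the top of the tile back, away from the stop, so that it falls over onto the plate and lies flat with its grooved face up, and move clear. Do not grip, lift or carry the tile, and leave the other things where they are.

Things in the scene. Friction and masses are not known exactly. Their poses are not given: they have to be found in the camera images.
- stand: fixed turning stand: a steel plate 8 mm thick with a white plastic stop across its far end. Origin on the bench (z = 0); x is the pushing direction, towards the stop. The plate spans x -180 to +80 mm and y -95 to +95 mm in this frame. The stop is 160 mm wide (y -80 to +80) and slick (friction about 0.2); two small gussets stand low behind it (to x = 72 mm).
- stop: the stop, fixed to the stand; origin: middle of the line where the stop's face meets the plate, on the plate's top, 8 mm above the bench, at x = 35 mm of the stand; axes as the stand's. From here the face rises away in three slopes: 50 degrees up to 14 mm above the plate, 65 degrees up to 30 mm, 80 degrees up to the top edge at 42 mm.
- stop_top (a point): middle of the stop's top edge on the pushing side, 42 mm above the plate, 50 mm above the bench, at x = 56 mm of the stand; axes as the stand's. The top is 6 mm deep, its back upright.
- tile: mortar tile, 0.12 to 0.21 kg, smooth and sealed (friction about 0.35; on the plate 0.6), 68 (its x) x 92 (its y) x 12 mm thick; origin at its centre. Starts flat before the stop, x axis within 0.3 rad of the stand's, smooth face (+z) up; face -z has four dark grooves. Leaning from the stop's foot it stands at about 63 degrees, its top 18 mm above the stop's. Push it low on its edge.
- cube_a: a 50 mm cube of mortar beside the far left part of the stand; leave alone
- cube_b: another 50 mm mortar cube, 45 mm or more beyond the back of the stop; leave alone
- jar: closed jar, 52 mm across and 70 mm tall, to the right of the stand; leave alone
- disc: steel disc weight, 60 mm across and 22 mm tall, to the left of the stand; leave alone
- brush: flat brush lying well to the right; leave alone
- spatula: spatula lying well to the left; leave alone
Not all that is in view belongs to the job. What is meant by the tile is not blue or pink, and is the smaller of those in its own colour.

How it is judged:
On the way:
1. the tile leans tipped up against the stop (angle between tile's own z axis and vertical between 0.95 and 1.55 rad and contact force between tile and stop above 0.05 N and x of tile in the frame of stand above -0.01 m and z of tile in the frame of stand below 0.056 m), for 0.3 s.
At the end, for the whole second after the job is handed in: The tile lies flat (within 0.1 rad) and at rest on the stand's plate, in front of the stop, grooved face up; the other things are within 20 mm of where they were (angle between tile's own z axis and vertical above 3.04 rad and x of tile in the frame of stand between -0.12 and 0.03 m and y of tile in the frame of stand between -0.08 and 0.08 m and z of tile in the frame of stand between 0.011 and 0.017 m and linear speed of tile below 0.01 m/s and distance of each of cube_a, cube_b, jar, disc, brush, spatula from where it was at the start of the episode below 0.02 m); the robot touches nothing.
It fails at once if the tile is lifted off the stand (z of tile in the frame of stand above 0.062 m).
It fails at once if the tile is carried flat above the plate ((angle between tile's own z axis and vertical below 0.35 rad or angle between tile's own z axis and vertical above 2.79 rad) and z of tile in the frame of stand above 0.035 m).
It fails at once if another thing is disturbed (distance of any of cube_a, cube_b, jar, disc, brush, spatula from where it was at the start of the episode above 0.03 m).
It also fails if it takes over 58 s, if anything falls off the work surface, if the arm or the gripper's body presses on something with over 40 N, if the wrist force passes 120 N, or if a joint passes its speed limit or range.

## Working session

There is one attempt and no reset: what is moved stays moved. The work goes in short steps, Python scripts to look and compute and a shell command to move; the robot and the scene stay as the last step left them, time stands still between calls to the robot, and variables do not carry over. Pictures are saved under pics/ and viewed, and the job is handed in when it is done.

```bash
ls; mkdir -p pics; python3 - <<'E'
from workcell import observe, viewer, env, models
import cv2,numpy as np
s=observe()
for k,v in s.items(): print(k,np.round(v,4))
print(env.tip_extent)
for c in ("scene","top"):
    p=viewer.snapshot(c); cv2.imwrite(f"pics/{c}0.png",cv2.cvtColor(p["color"],cv2.COLOR_RGB2BGR)); print(c,p["intrinsics"],p["rvec"],p["tvec"])
    for t in ("stand","stop","stop_top","tile","cube_a","jar","disc","brush","spatula"):
        print(t,[(np.round(r["score"],2),np.round(r["location"],1)) for r in models.place_of(c,t)])
E
```

```text
pics
time_s 0.0
joints [-1.235   0.0534  1.6143  0.      1.476  -0.119 ]
qvel [ 0.      0.0011 -0.001   0.0002  0.0001 -0.0002]
tau [ 1.30000e-03 -3.93680e+01 -3.70176e+01  1.00000e-04  7.00000e-03
  0.00000e+00]
eef_pos [ 0.2745 -0.5612  0.4035]
tcp_rot [-3.0587e+00 -7.0780e-01  3.0000e-04]
contact_force [ 0.2063 -0.1946  0.0309]
moment [ 0.0225  0.0143 -0.0099]
finger_gap 0.0856
0.1734
scene [[493.77980475   0.         260.47056219]
 [  0.         493.77980475 186.42994939]
 [  0.           0.           1.        ]] [ 1.6659416   2.21094948 -0.61424007] [ 0.17497371 -0.43673335  1.68222999]
stand [(np.float64(0.95), array([247.1, 204.3]))]
stop [(np.float64(0.94), array([246. , 212.1]))]
stop_top [(np.float64(0.56), array([242.2, 212.1]))]
tile [(np.float64(0.91), array([349.6, 257.4])), (np.float64(0.82), array([346.3, 175.7])), (np.float64(0.77), array([190.5, 131. ])), (np.float64(0.72), array([250.8, 188.1])), (np.float64(0.39), array([193.6, 210.7]))]
cube_a [(np.float64(0.63), array([298.7, 247.9]))]
jar [(np.float64(0.84), array([192.2, 209.5]))]
disc [(np.float64(0.66), arr
[... 461 characters left out ...]
1])), (np.float64(0.57), array([271.5, 176.4])), (np.float64(0.37), array([278.1, 183.3]))]
stop_top [(np.float64(0.87), array([271.3, 166. ]))]
tile [(np.float64(0.94), array([367. , 249.5])), (np.float64(0.9), array([163.5, 157.1])), (np.float64(0.88), array([187.6, 251.4])), (np.float64(0.68), array([277. , 197.5]))]
cube_a [(np.float64(0.81), array([259.8, 136.8])), (np.float64(0.56), array([216.2, 154.6]))]
jar [(np.float64(0.91), array([325.5, 164.1])), (np.float64(0.46), array([416.5, 228.6]))]
disc [(np.float64(0.83), array([220.7, 192.4]))]
brush [(np.float64(0.66), array([411. , 232.1]))]
spatula [(np.float64(0.88), array([102.8, 237. ])), (np.float64(0.21), array([271.7, 175.3]))]
```

```bash
python3 - <<'E'
import cv2
for c in("scene","top"):
    i=cv2.imread(f"pics/{c}0.png"); cv2.imwrite(f"pics/{c}0b.png",cv2.resize(i,(768,576),interpolation=cv2.INTER_CUBIC))
E
```

```text
(no output)
```

View pics/scene0b.png

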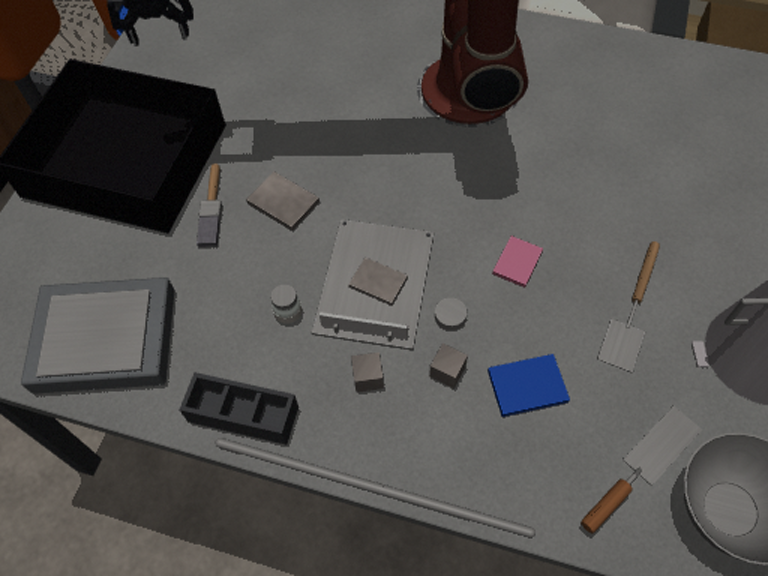

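View pics/top0b.png

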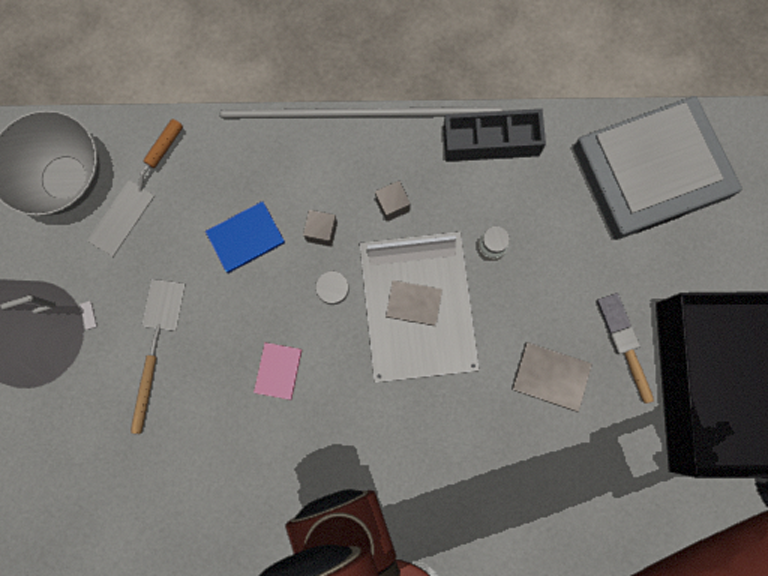

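```bash
cat > h.py <<'E'
from workcell import observe, viewer, env, models
import cv2,numpy as np
from scipy.optimize import least_squares
from scipy.spatial.transform import Rotation as R
def proj(p,P): return cv2.projectPoints(np.asarray(P,float).reshape(-1,3),p["rvec"],p["tvec"],p["intrinsics"],None)[0].reshape(-1,2)
def unproj(p,px,z):
    M=cv2.Rodrigues(p["rvec"])[0]; c=-M.T@p["tvec"].ravel()
    d=(M.T@np.linalg.inv(p["intrinsics"])@np.c_[np.atleast_2d(px),np.ones(len(np.atleast_2d(px)))].T).T
    return c+d*((z-c[2])/d[:,2])[:,None]
def pose2(x,y,a,P):
    P=np.asarray(P,float);c,s=np.cos(a),np.sin(a)
    return np.c_[x+c*P[:,0]-s*P[:,1],y+s*P[:,0]+c*P[:,1],P[:,2]]
def quad(mask):
    m=mask.astype(np.uint8); cs=cv2.findContours(m,cv2.RETR_EXTERNAL,cv2.CHAIN_APPROX_NONE)[0]; c=max(cs,key=cv2.contourArea)
    return cv2.minAreaRect(cv2.convexHull(c)), c
def save(p,name,s=1.5,crop=None):
    i=cv2.cvtColor(p["color"],cv2.COLOR_RGB2BGR)
    if crop: i=i[crop[1]:crop[3],crop[0]:crop[2]]
    cv2.imwrite(f"pics/{name}.png",cv2.resize(i,None,fx=s,fy=s,interpolation=cv2.INTER_CUBIC))
E
python3 - <<'E'
from h import *
ps={}
for c in ("scene","top"):
    p=viewer.snapshot(c); ps[c]=p
    for t in ("stand","tile"):
        for r in models.regions_of(c,t):
            rect,ct=quad(r["pixels"])
            print(c,t,round(r["score"],2),r["extent"],r["pixels"].sum())
            z=.008 if t=="stand" else .02
            b=unproj(p,cv2.boxPoints(rect),z); print(np.round(b[:,:2],3).tolist())
save(ps["top"],"topc",5,(230,145,340,260)); save(ps["scene"],"scenec",5,(195,135,315,240))
E
```

```text
scene stand 0.79 [208.8, 146.6, 288.2, 232.0] 4521
[[0.689, -0.135], [0.426, -0.186], [0.409, 0.025], [0.67, 0.057]]
scene tile 0.97 [328.7, 157.5, 362.6, 193.5] 712
[[0.48, 0.155], [0.377, 0.174], [0.397, 0.242], [0.498, 0.221]]
scene tile 0.83 [235.3, 172.2, 274.8, 205.2] 712
[[0.582, -0.098], [0.507, -0.094], [0.526, 0.005], [0.599, -0.001]]
scene tile 0.78 [165.7, 115.4, 214.1, 153.6] 1010
[[0.45, -0.359], [0.352, -0.349], [0.401, -0.215], [0.496, -0.228]]
scene tile 0.62 [324.4, 235.6, 381.6, 275.9] 1629
[[0.672, 0.19], [0.605, 0.303], [0.696, 0.342], [0.761, 0.232]]
top tile 0.88 [344.4, 227.3, 394.9, 277.6] 1612
[[0.393, -0.214], [0.479, -0.246], [0.438, -0.365], [0.353, -0.332]]
top tile 0.83 [137.1, 135.5, 189.1, 184.9] 1430
[[0.688, 0.344], [0.747, 0.235], [0.662, 0.19], [0.605, 0.297]]
top tile 0.74 [170.6, 227.2, 200.6, 266.2] 876
[[0.39, 0.24], [0.482, 0.224], [0.468, 0.155], [0.377, 0.172]]
top tile 0.59 [260.3, 184.9, 294.8, 218.4] 853
[[0.524, 0.006], [0.592, -0.006], [0.575, -0.099], [0.507, -0.086]]
```

View pics/topc.png

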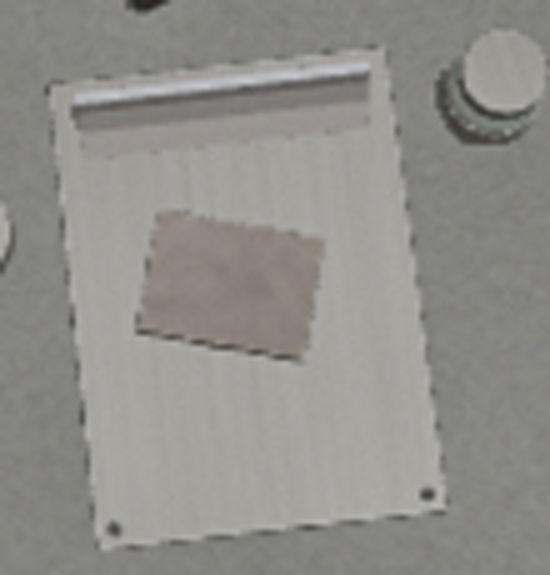

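View pics/scenec.png

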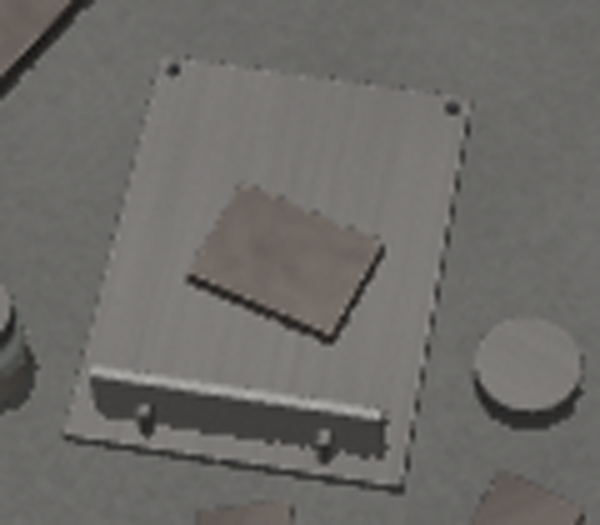

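```bash
python3 - <<'E'
from h import *
pt=viewer.snapshot("top"); psn=viewer.snapshot("scene")
f=lambda a,o:(np.array(a)+.5)/5-.5+np.array(o)
P=[[.08,.095,.008],[.08,-.095,.008],[-.18,-.095,.008],[-.18,.095,.008]]
T=[[.034,.046,.02],[.034,-.046,.02],[-.034,-.046,.02],[-.034,.046,.02]]
st=f([(52,88),(384,48),(445,510),(102,550)],(230,145)); ss=f([(403,488),(66,434),(160,60),(468,98)],(195,135))
tt=f([(158,211),(324,240),(303,358),(137,328)],(230,145)); ts=f([(331,335),(188,276),(240,185),(384,248)],(195,135))
for n,M,a,b,x0 in(("stand",P,st,ss,[.55,-.05,0]),("tile",T,tt,ts,[.55,-.05,0])):
    for lab,w in(("both",(1,1)),("top",(1,0)),("scene",(0,1))):
        fun=lambda q:np.r_[w[0]*(proj(pt,pose2(*q,M))-a).ravel(),w[1]*(proj(psn,pose2(*q,M))-b).ravel()]
        r=least_squares(fun,x0); print(n,lab,np.round(r.x,4),np.abs(r.fun).max().round(2))
        if lab=="both":
            q=r.x
            if n=="stand": Q=q
            else:
                c,s=np.cos(Q[2]),np.sin(Q[2]); d=q[:2]-Q[:2]; print("tile in stand",c*d[0]+s*d[1],-s*d[0]+c*d[1],q[2]-Q[2])
s=observe(); print(R.from_rotvec(s["tcp_rot"]).as_matrix().round(3))
# other things
for t,z in(("cube_a",.025),("cube_b",.025),("jar",.035),("disc",.011)):
  for c,p in(("top",pt),("scene",psn)):
    for r in models.place_of(c,t):
      w=unproj(p,r["location"],z)[0]; d=w[:2]-Q[:2]; c_,s_=np.cos(Q[2]),np.sin(Q[2]); print(t,c,round(r["score"],2),w.round(3),"stand",(c_*d[0]+s_*d[1]).round(3),(-s_*d[0]+c_*d[1]).round(3))
print("stoptop",proj(pt,pose2(*Q,[[.056,0,.05],[.056,.08,.05],[.056,-.08,.05]])),proj(psn,pose2(*Q,[[.056,0,.05]])))
E
```

```text
stand both [ 0.5966 -0.0492  0.1106] 1.21
stand top [ 0.5957 -0.0488  0.1076] 0.91
stand scene [ 0.5977 -0.0495  0.1146] 0.77
tile both [ 0.5511 -0.0466 -0.183 ] 1.03
tile in stand -0.04488057434059192 0.00762036866676999 -0.29360175210220607
tile top [ 0.55   -0.0459 -0.1858] 0.43
tile scene [ 0.5527 -0.0472 -0.179 ] 0.71
[[ 0.898  0.439 -0.   ]
 [ 0.439 -0.898  0.   ]
 [-0.    -0.    -1.   ]]
cube_a top 0.72 [0.684 0.129 0.025] stand 0.107 0.168
cube_a top 0.66 [0.739 0.002 0.025] stand 0.147 0.035
cube_a top 0.66 [0.452 0.423 0.025] stand -0.091 0.485
cube_a scene 0.94 [ 0.759 -0.014  0.025] stand 0.165 0.017
cube_a scene 0.75 [0.697 0.128 0.025] stand 0.119 0.165
cube_b top 0.72 [0.684 0.129 0.025] stand 0.107 0.168
cube_b top 0.66 [0.739 0.002 0.025] stand 0.147 0.035
cube_b top 0.66 [0.452 0.423 0.025] stand -0.091 0.485
cube_b scene 0.94 [ 0.759 -0.014  0.025] stand 0.165 0.017
cube_b scene 0.75 [0.697 0.128 0.025] stand 0.119 0.165
jar top 0.68 [ 0.66  -0.187  0.035] stand 0.048 -0.144
jar scene 0.59 [ 0.67  -0.184  0.035] stand 0.058 -0.143
disc top 0.92 [0.576 0.099 0.011] stand -0.004 0.15
disc scene 0.63 [0.582 0.092 0.011] stand 0.002 0.142
disc scene 0.35 [ 0.639 -0.054  0.011] stand 0.042 -0.01
stoptop [[274.3805023  162.17782462]
 [244.9196912  165.6263625 ]
 [303.83649158 158.72985117]] [[242.22587094 212.02848285]]
```

```bash
python3 -m inch '[0,0,0,6.6, 0,0,0,6.6, 0,0,0,6.5, 0,0,0,0, 0,0,0,0]' 0.5
cat >> h.py <<'E'
Q=np.array([.5966,-.0492,.1106])
def st():
    s=observe(); c,n=np.cos(Q[2]),np.sin(Q[2]); d=np.asarray(s["eef_pos"])[:2]-Q[:2]
    X=R.from_rotvec(s["tcp_rot"]).as_matrix(); f=np.asarray(s["contact_force"])
    print("t",round(s["time_s"],2),"stand xy mm",np.round([1e3*(c*d[0]+n*d[1]),1e3*(-n*d[0]+c*d[1])],1),"tipz(bench) mm",round(1e3*(s["eef_pos"][2]-env.tip_extent),1),"yaw rel",round(np.arctan2(X[1,0],X[0,0])-Q[2],4),"gap",round(1e3*float(s["finger_gap"]),1),"F stand",np.round([c*f[0]+n*f[1],-n*f[0]+c*f[1],f[2]],2),"te",round(env.tip_extent,4))
E
python3 -c "from h import *;st()"
```

```text
time_s: 2.42
eef_pos: [0.2746, -0.5615, 0.4047]
tcp_rot: [-3.137, -0.177, -0.0]
contact_force: [-0.5, 0.4, 0.1]
finger_gap: 0.0425
t 2.42 stand xy mm [-376.6 -473.6] tipz(bench) mm 231.3 yaw rel 0.002 gap 42.5 F stand [-0.42  0.45  0.05] te 0.1734
```

```bash
python3 -m inch '[25,-48,0,0, 25,-48,0,0, 25,-48,0,0, 25,-48,0,0, 25,-48,0,0, 25,-48,0,0, 25,-48,0,0, 25,-48,0,0, 25,-48,0,0, 25,-46,0,0, 0,0,0,0, 0,0,0,0]'; python3 -c "from h import *;st()"
```

```text
time_s: 3.92
eef_pos: [0.47, -0.0587, 0.4047]
tcp_rot: [3.136, 0.176, -0.0]
contact_force: [-1.6, -1.1, 0.1]
finger_gap: 0.0427
t 3.92 stand xy mm [-126.9    4.5] tipz(bench) mm 231.3 yaw rel 0.0015 gap 42.7 F stand [-1.68 -0.92  0.13] te 0.1734
```

```bash
python3 -m inch '[0,0,50,0, 0,0,50,0, 0,0,50,0, 0,0,50,0, 0,0,10,0, 0,0,5,0, 0,0,0,0, 0,0,0,0]'; python3 - <<'E'
from h import *
st(); p=viewer.snapshot("scene"); save(p,"s1",4,(180,90,330,240)); p=viewer.snapshot("top"); save(p,"t1",4,(210,130,360,270))
E
```

```text
time_s: 4.92
eef_pos: [0.4711, -0.0591, 0.1917]
tcp_rot: [3.136, 0.174, 0.006]
contact_force: [0.0, 0.1, -0.6]
finger_gap: 0.0424
t 4.92 stand xy mm [-125.9    4. ] tipz(bench) mm 18.3 yaw rel 0.0003 gap 42.4 F stand [ 0.02  0.13 -0.58] te 0.1734
```

View pics/s1.png

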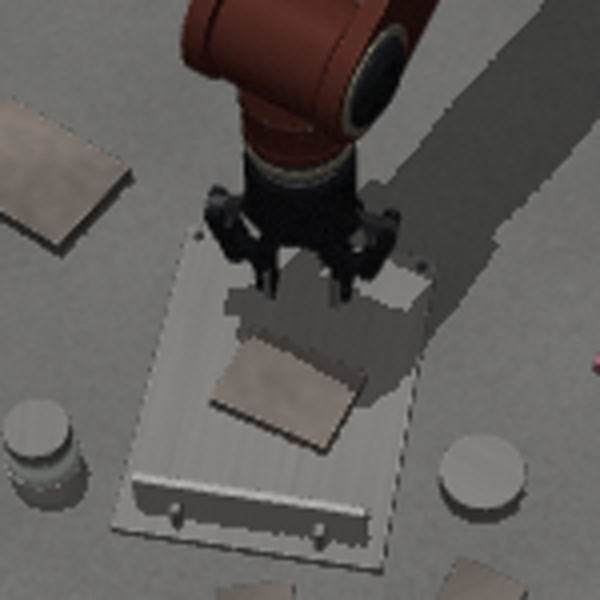

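View pics/t1.png

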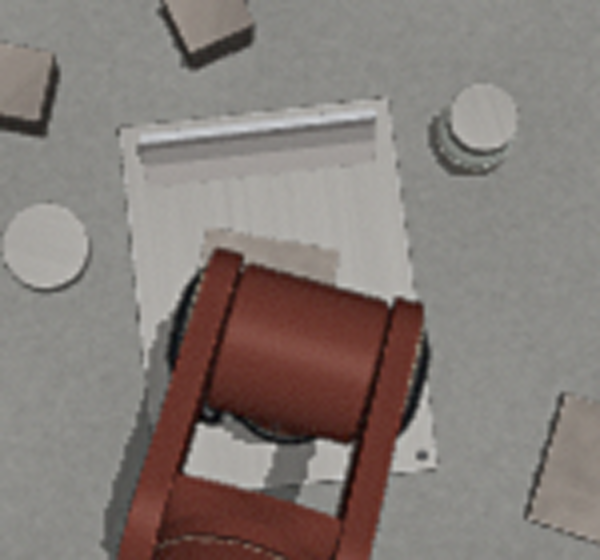

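```bash
python3 -m inch '[0,0,4,0, 0,0,2,0, 0,0,2,0, 0,0,0,0, 0,0,0,0]'; python3 -c "from h import *;st()"
```

```text
time_s: 5.65
eef_pos: [0.4701, -0.0587, 0.1817]
tcp_rot: [-3.137, -0.174, 0.0]
contact_force: [0.1, 0.4, -0.0]
finger_gap: 0.0429
t 5.65 stand xy mm [-126.8    4.5] tipz(bench) mm 8.3 yaw rel 0.0004 gap 42.9 F stand [ 0.14  0.34 -0.  ] te 0.1734
```

```bash
python3 -m inch '[0,0,1.5,0, 0,0,0,0, 0,0,0,0]'; python3 -c "from h import *;st()"
```

```text
time_s: 6.02
eef_pos: [0.4701, -0.0587, 0.1802]
tcp_rot: [3.137, 0.174, -0.0]
contact_force: [0.3, 0.2, -0.3]
finger_gap: 0.0428
t 6.03 stand xy mm [-126.8    4.5] tipz(bench) mm 6.8 yaw rel 0.0004 gap 42.8 F stand [ 0.35  0.17 -0.34] te 0.1734
```

```bash
python3 -m inch '[0,0,1.5,0, 0,0,0,0, 0,0,0,0]'; python3 -c "from h import *;st()"
```

```text
time_s: 6.4
eef_pos: [0.4704, -0.0588, 0.1795]
tcp_rot: [-3.137, -0.174, 0.0]
contact_force: [-3.5, 0.5, 6.7]
finger_gap: 0.0431
t 6.4 stand xy mm [-126.5    4.4] tipz(bench) mm 6.1 yaw rel 0.0005 gap 43.1 F stand [-3.39  0.92  6.71] te 0.1734
```

```bash
python3 -m inch '[0,0,-3.3,0, 6,0,0,0, 6,0,0,0, 6,0,0,0, 6,0,0,0, 6,0,0,0, 6,0,0,0, 6,0,0,0, 6,0,0,0, 6,0,0,0, 6,0,0,0, 0,0,0,0]'; python3 - <<'E'
from h import *
st(); p=viewer.snapshot("scene"); save(p,"s2",5,(195,120,315,240))
E
```

```text
time_s: 7.9
eef_pos: [0.5302, -0.052, 0.1822]
tcp_rot: [3.137, 0.174, 0.001]
contact_force: [-0.7, 0.3, 0.0]
finger_gap: 0.0425
t 7.9 stand xy mm [-66.3   4.5] tipz(bench) mm 8.8 yaw rel 0.0005 gap 42.5 F stand [-0.7   0.38  0.03] te 0.1734
```

View pics/s2.png

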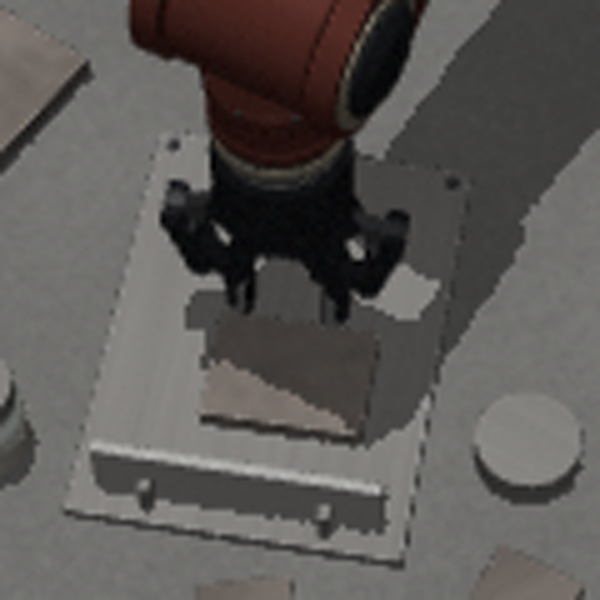

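```bash
python3 -m inch '[5,0,0,0, 5,0,0,0, 5,0,0,0, 5,0,0,0, 5,0,0,0, 5,0,0,0, 5,0,0,0, 5,0,0,0, 0,0,0,0]'; python3 - <<'E'
from h import *
st(); p=viewer.snapshot("scene"); save(p,"s3",5,(195,120,315,240))
E
```

```text
time_s: 9.07
eef_pos: [0.5699, -0.0476, 0.1821]
tcp_rot: [3.137, 0.174, 0.001]
contact_force: [-1.0, 0.1, -0.1]
finger_gap: 0.0428
t 9.07 stand xy mm [-26.3   4.5] tipz(bench) mm 8.7 yaw rel 0.0005 gap 42.8 F stand [-0.98  0.23 -0.06] te 0.1734
```

View pics/s3.png

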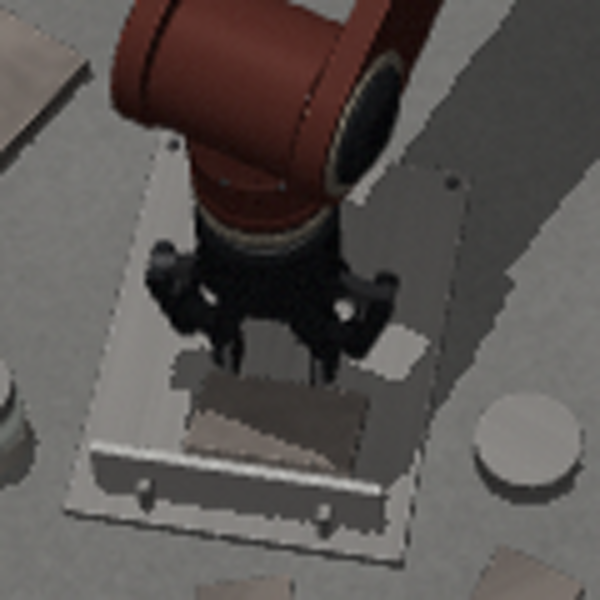

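```bash
python3 -m inch '[4,0,0,0, 4,0,0,0, 4,0,0,0, 4,0,0,0, 4,0,0,0, 0,0,0,0]'; python3 - <<'E'
from h import *
st(); p=viewer.snapshot("scene"); save(p,"s4",5,(195,120,315,240))
E
```

```text
time_s: 9.88
eef_pos: [0.5899, -0.0454, 0.1824]
tcp_rot: [3.137, 0.174, 0.002]
contact_force: [0.0, -0.0, 0.3]
finger_gap: 0.0426
t 9.88 stand xy mm [-6.2  4.5] tipz(bench) mm 9.0 yaw rel 0.0004 gap 42.6 F stand [ 0.01 -0.02  0.27] te 0.1734
```

View pics/s4.png

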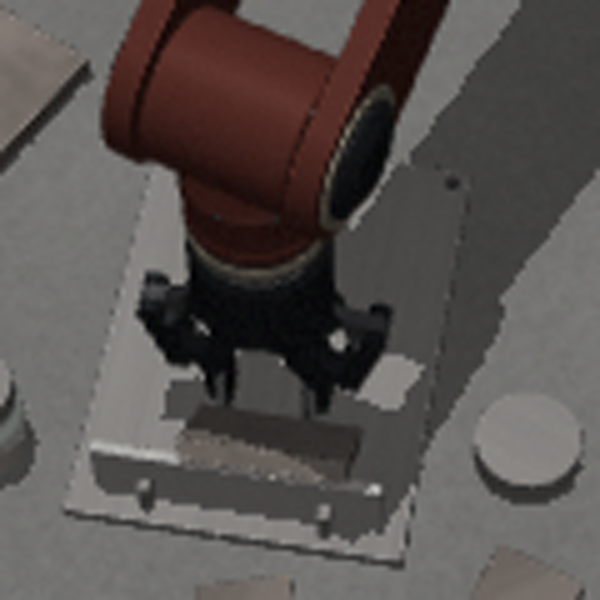

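Tile is climbing squarely (tile top edge now at the stop's top edge, crop ~(270,465)). Continue.

```bash
python3 -m inch '[3,0,0,0, 3,0,0,0, 3,0,0,0, 3,0,0,0, 0,0,0,0]'; python3 - <<'E'
from h import *
st(); p=viewer.snapshot("scene"); save(p,"s5",5,(195,120,315,240))
E
```

```text
time_s: 10.55
eef_pos: [0.6016, -0.0441, 0.1821]
tcp_rot: [3.137, 0.174, 0.001]
contact_force: [-0.9, -0.4, -0.4]
finger_gap: 0.0426
t 10.55 stand xy mm [5.5 4.6] tipz(bench) mm 8.7 yaw rel 0.0004 gap 42.6 F stand [-0.9  -0.31 -0.37] te 0.1734
```

View pics/s5.png

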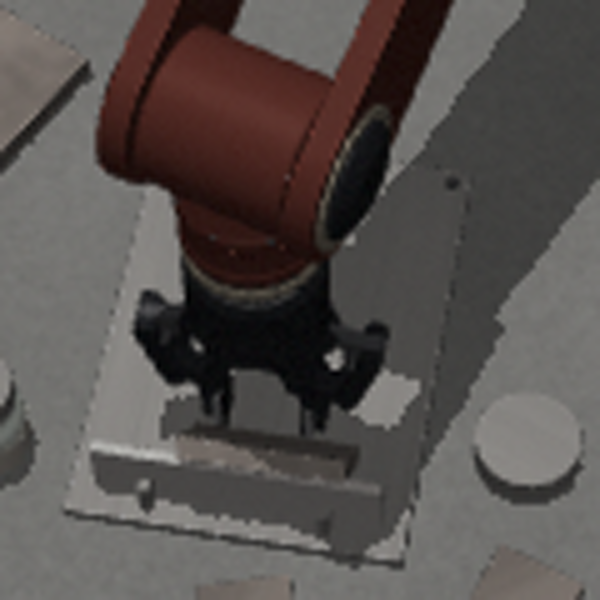

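```bash
python3 -m inch '[2,0,0,0, 2,0,0,0, 0,0,0,0]'; python3 -c "from h import *;st()";python3 -m inch '[1.5,0,0,0, 0,0,0,0]'; python3 - <<'E'
from h import *
st(); p=viewer.snapshot("scene"); save(p,"s6",5,(195,120,315,240))
E
```

```text
time_s: 10.98
eef_pos: [0.6054, -0.0436, 0.182]
tcp_rot: [-3.137, -0.174, -0.0]
contact_force: [-1.1, 1.5, -0.4]
finger_gap: 0.0428
t 10.97 stand xy mm [9.3 4.6] tipz(bench) mm 8.6 yaw rel 0.0004 gap 42.8 F stand [-0.95  1.59 -0.44] te 0.1734
time_s: 11.22
eef_pos: [0.6068, -0.0435, 0.182]
tcp_rot: [-3.137, -0.174, -0.0]
contact_force: [-0.2, -0.3, 0.4]
finger_gap: 0.0423
t 11.22 stand xy mm [10.8  4.6] tipz(bench) mm 8.6 yaw rel 0.0004 gap 42.3 F stand [-0.25 -0.28  0.44] te 0.1734
```

View pics/s6.png

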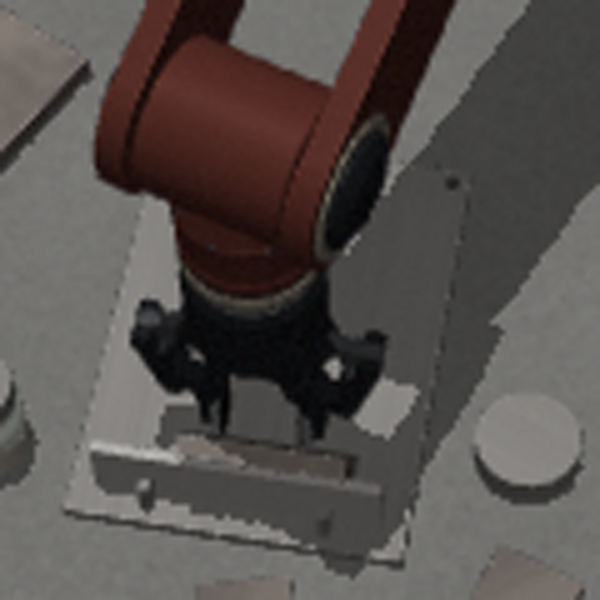

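```bash
python3 -m inch '[1,0,0,0, 1,0,0,0, 0,0,0,0, 0,0,0,0]'; python3 -c "from h import *;st()";python3 -m inch '[1,0,0,0, 0,0,0,0, 0,0,0,0]'; python3 - <<'E'
from h import *
st(); p=viewer.snapshot("scene"); save(p,"s7",5,(195,120,315,240))
E
```

```text
time_s: 11.78
eef_pos: [0.6088, -0.0433, 0.1821]
tcp_rot: [-3.137, -0.174, -0.0]
contact_force: [-0.7, -0.1, -0.4]
finger_gap: 0.0428
t 11.78 stand xy mm [12.8  4.6] tipz(bench) mm 8.7 yaw rel 0.0003 gap 42.8 F stand [-0.74 -0.02 -0.43] te 0.1734
time_s: 12.15
eef_pos: [0.6094, -0.0432, 0.1819]
tcp_rot: [-3.137, -0.174, 0.002]
contact_force: [-4.0, 0.3, 0.6]
finger_gap: 0.0424
t 12.15 stand xy mm [13.4  4.6] tipz(bench) mm 8.5 yaw rel 0.0004 gap 42.4 F stand [-3.94  0.78  0.63] te 0.1734
```

View pics/s7.png

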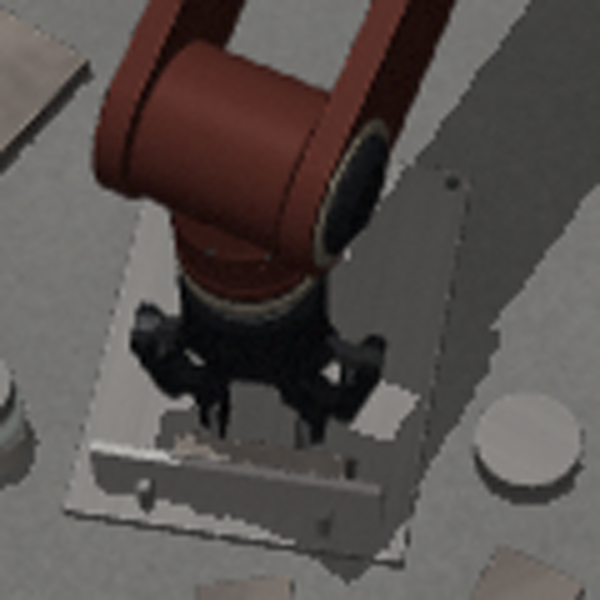

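```bash
python3 -m inch '[0,0,0,0, 0,0,0,0, -1,0,0,0, -2,0,0,0, -5,0,0,0, -15,0,0,0, -25,0,0,0, -30,0,0,0, 0,0,0,0]'; python3 - <<'E'
from h import *
st(); p=viewer.snapshot("scene"); save(p,"s8",5,(195,120,315,240)); p=viewer.snapshot("top"); save(p,"t8",5,(230,145,340,260))
E
```

```text
time_s: 13.32
eef_pos: [0.5298, -0.0517, 0.1811]
tcp_rot: [-3.136, -0.173, 0.003]
contact_force: [0.6, -0.7, -0.3]
finger_gap: 0.0426
t 13.32 stand xy mm [-66.7   4.9] tipz(bench) mm 7.7 yaw rel -0.0003 gap 42.6 F stand [ 0.5  -0.76 -0.26] te 0.1734
```

View pics/s8.png

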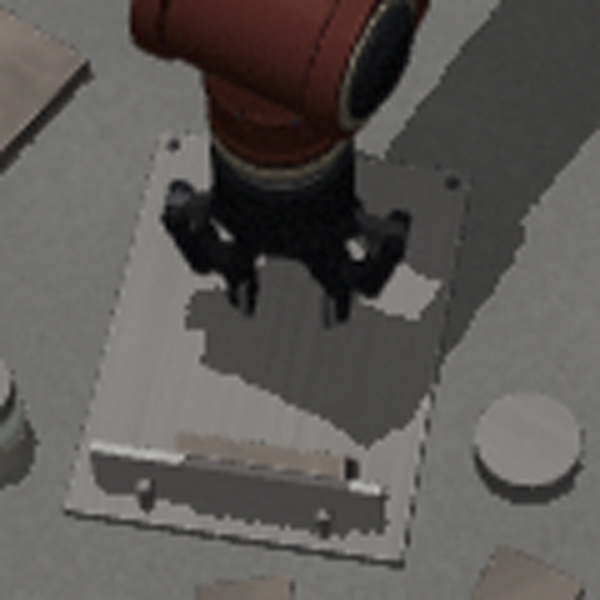

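View pics/t8.png

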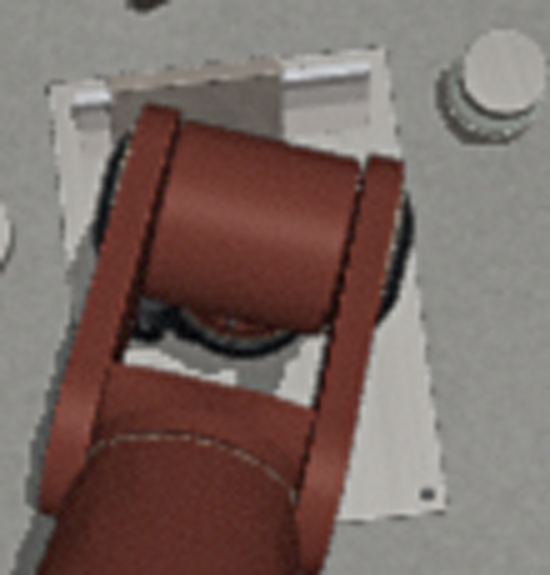

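```bash
python3 -m inch '[0,0,-30,0, 0,0,-45,0, 0,-8,-30,0, 0,0,0,0, 40,0,0,0, 45,0,0,0, 45,0,0,0, 27,0,0,0, 0,0,0,0, 0,0,0,0]'; python3 - <<'E'
from h import *
st(); p=viewer.snapshot("scene"); save(p,"s9",5,(195,120,315,240))
E
```

```text
time_s: 14.68
eef_pos: [0.6867, -0.0265, 0.2854]
tcp_rot: [-3.136, -0.174, 0.004]
contact_force: [0.2, -0.5, 0.6]
finger_gap: 0.0429
t 14.68 stand xy mm [92.  12.6] tipz(bench) mm 112.0 yaw rel 0.0004 gap 42.9 F stand [ 0.16 -0.56  0.6 ] te 0.1734
```

View pics/s9.png

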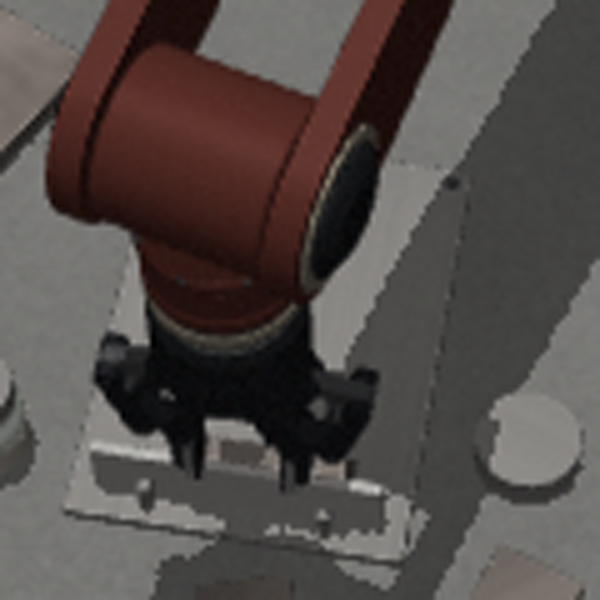

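```bash
python3 -m inch '[0,0,25,0, 0,0,20,0, 0,0,9,0, 0,0,2,0, 0,0,0,0]'; python3 - <<'E'
from h import *
st(); p=viewer.snapshot("scene"); save(p,"s10",5,(195,120,315,240))
E
```

```text
time_s: 15.35
eef_pos: [0.6876, -0.0265, 0.2316]
tcp_rot: [3.137, 0.174, 0.001]
contact_force: [-1.5, 0.6, -0.3]
finger_gap: 0.0428
t 15.35 stand xy mm [92.9 12.5] tipz(bench) mm 58.2 yaw rel 0.0004 gap 42.8 F stand [-1.39  0.71 -0.28] te 0.1734
```

View pics/s10.png

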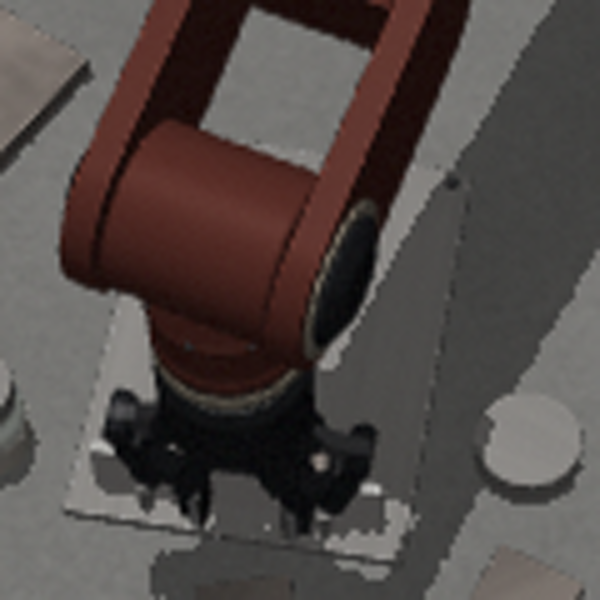

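```bash
python3 -m inch '[-6,0,0,0, -6,0,0,0, -4,0,0,0, -4,0,0,0, -5,0,0,0, -5,0,0,0, -5,0,0,0, -5,0,0,0]'; python3 - <<'E'
from h import *
st(); p=viewer.snapshot("scene"); save(p,"s11",5,(195,120,315,240))
p=viewer.snapshot("top"); save(p,"t11",5,(230,145,340,260))
E
```

```text
time_s: 16.4
eef_pos: [0.6472, -0.0309, 0.2309]
tcp_rot: [-3.137, -0.174, 0.0]
contact_force: [0.7, -0.5, -0.6]
finger_gap: 0.043
t 16.4 stand xy mm [52.3 12.6] tipz(bench) mm 57.5 yaw rel 0.0003 gap 43.0 F stand [ 0.68 -0.62 -0.57] te 0.1734
```

View pics/s11.png

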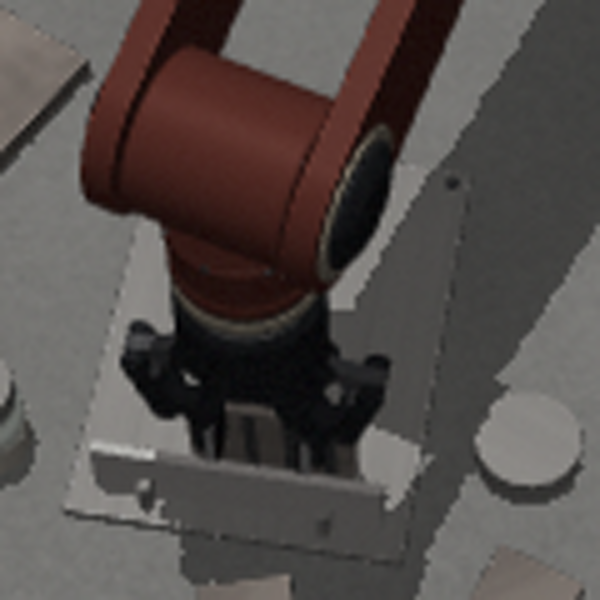

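View pics/t11.png

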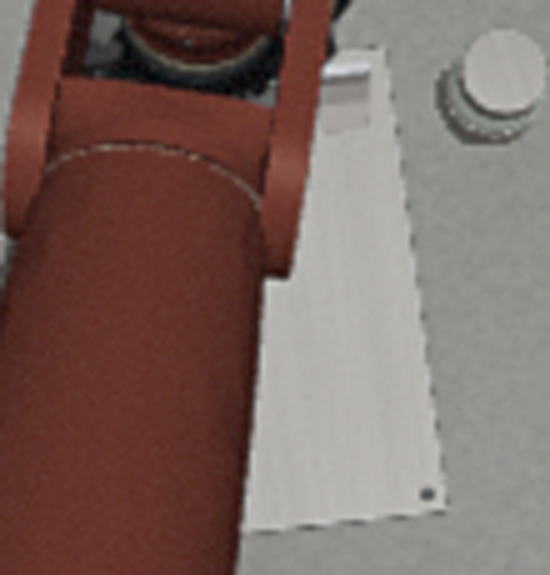

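The tile stands almost upright behind the fingers (grooves visible at crop (250,435)). Push on through.

```bash
python3 -m inch '[-5,0,0,0, -5,0,0,0, -5,0,0,0, -5,0,0,0, -4,0,0,0, -4,0,0,0, 0,0,0,0, 0,0,0,0]'; python3 - <<'E'
from h import *
st(); p=viewer.snapshot("scene"); save(p,"s12",5,(195,120,315,240))
E
```

```text
time_s: 17.5
eef_pos: [0.6198, -0.034, 0.2311]
tcp_rot: [3.137, 0.174, 0.0]
contact_force: [-0.6, -0.1, 0.5]
finger_gap: 0.0425
t 17.5 stand xy mm [24.8 12.5] tipz(bench) mm 57.7 yaw rel 0.0003 gap 42.5 F stand [-0.65  0.01  0.47] te 0.1734
```

View pics/s12.png

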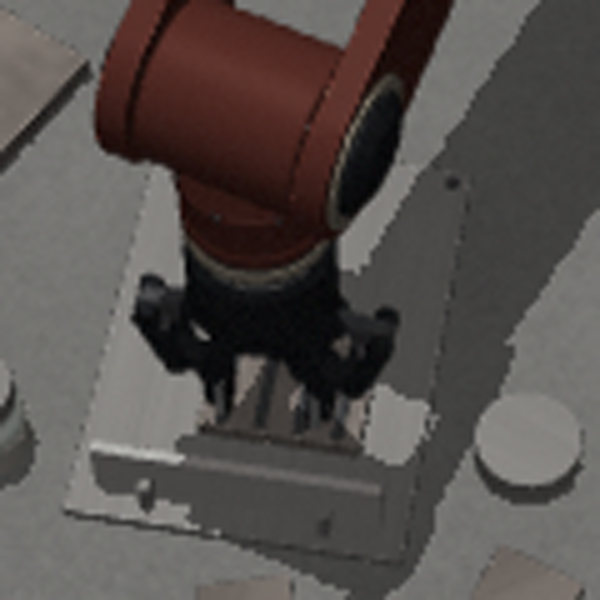

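```bash
python3 -m inch '[0,0,-20,0, 0,0,-45,0, 0,0,-50,0, 0,0,-40,0, -50,0,0,0, -50,30,0,0, -40,50,0,0, 0,60,0,0, 0,60,0,0, 0,60,0,0, 0,60,0,0, 0,0,0,0]'; python3 - <<'E'
from h import *
st(); p=viewer.snapshot("scene"); save(p,"s13",5,(195,120,315,240)); save(p,"s13f"); q=viewer.snapshot("top"); save(q,"t13",5,(230,145,340,260))
for c,P in(("top",q),("scene",p)):
  for t,z in(("cube_a",.025),("jar",.035),("disc",.011),("brush",.01),("spatula",.01),("tile",.014)):
    print(c,t,[(round(r["score"],2),unproj(P,r["location"],z)[0].round(3)[:2].tolist()) for r in models.place_of(c,t)])
E
```

```text
time_s: 19.05
eef_pos: [0.5165, -0.3699, 0.3871]
tcp_rot: [3.136, 0.167, 0.001]
contact_force: [0.2, -0.3, -0.3]
finger_gap: 0.0428
t 19.05 stand xy mm [-115.  -309.9] tipz(bench) mm 213.7 yaw rel -0.004 gap 42.8 F stand [ 0.17 -0.28 -0.3 ] te 0.1734
top cube_a [(0.91, [0.737, 0.002]), (0.8, [0.685, 0.123])]
top jar [(0.61, [0.652, -0.181])]
top disc [(0.69, [0.578, 0.105])]
top brush []
top spatula [(0.73, [0.471, 0.424])]
top tile [(0.96, [0.421, -0.29]), (0.84, [0.424, 0.194]), (0.66, [0.593, -0.044]), (0.57, [0.678, 0.268])]
scene cube_a [(0.67, [0.699, 0.123]), (0.65, [0.743, -0.006])]
scene jar [(0.67, [0.672, -0.184])]
scene disc [(0.66, [0.591, 0.094])]
scene brush [(0.6, [0.483, -0.421])]
scene spatula [(0.64, [0.462, 0.429])]
scene tile [(0.95, [0.575, -0.03]), (0.75, [0.682, 0.265]), (0.61, [0.446, 0.198]), (0.58, [0.422, -0.282])]
```

View pics/s13.png

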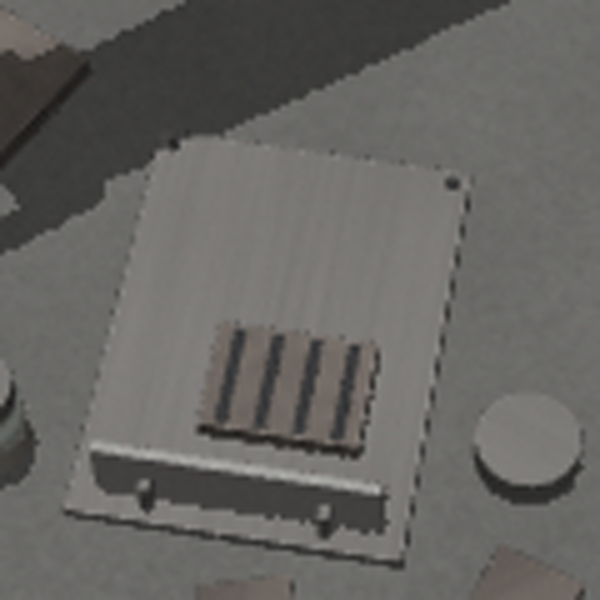

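View pics/t13.png

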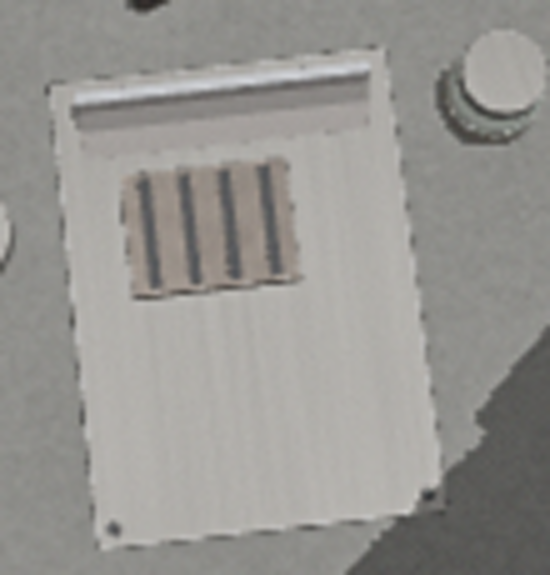

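View pics/s13f.png

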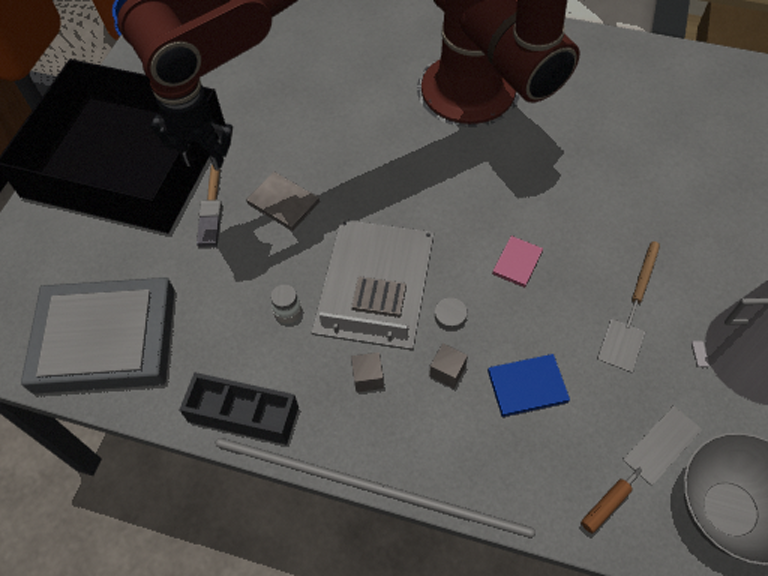

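```bash
python3 -m inch '[0,0,0,0, 0,0,0,0, 0,0,0,0]'; python3 -c "
from workcell import env
print(env.sign_off())"
```

```text
time_s: 20.12
eef_pos: [0.5169, -0.3663, 0.3859]
tcp_rot: [-3.137, -0.174, 0.0]
contact_force: [0.3, 0.9, 0.3]
finger_gap: 0.0427
the job is handed in; nothing more can be done
None
```

The tile is turned over: it lies flat on the plate in front of the stop with its grooved face up. I handed the job in at about 20 s of the 58 s allowed; no verdict was reported.

- **What I did:** I pushed the tile low on its near edge with both fingertips. This squared it up against the fingers and slid it into the stop, where its far edge climbed. I stopped when its near edge reached the foot of the stop: the force rose to about 4 N, and the tool was where the geometry said it should be. After I backed off, it stayed leaning there by itself for a few seconds; I worked out about 63 degrees but did not measure the angle. Then I reached over the stop and pushed the top back until the tile fell over, and lifted clear.
- **Last checks:** Both pictures show all four grooves facing up and the tile lying square to the stand. Its centre is roughly at x = -10 mm and y = +13 mm in the stand's frame, judged by eye. In the pictures the other things look where they were. The arm is clear, at least 0.2 m above the bench.
- **Disagreements:** The networks' positions for the tile differ by about 2 cm between the two cameras. The same goes for cube_a, cube_b and the disc, and their readings for cube_b moved 2 cm between scene pictures. The top camera missed the brush. I relied on the pictures for these.

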